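Hold a dresser leg over its mortise for gluing

TASK

Push the jig's sliding sled, which carries a corner block, fully home against its end stop, and leave it there. Then take the tall square dresser leg out of the rack, lift it higher than the tool tote, carry it across, and hold it upright and still with its tenon about 1 cm above the block's mortise, centred on it and turned so that it would slide straight in, so that somebody can brush on glue. Finish while holding the leg there: never let it touch the jig or block, do not bump the tote, and leave the other legs and everything loose on the bench where they are.

Things in the scene. Friction and masses are not known exactly. Their poses are not given: they have to be found in the camera images.
- jig: Fixed plywood assembly jig on the bench, 130 (its x) x 300 (its y) x 20 mm high; origin at the centre of its underside. A dark wood end stop, 60 mm high, stands at its -y end. A sled slides along its y axis.
- sled (a joint): How far the sled has slid along the jig's -y direction, in m: starts at 0 to 0.05, hard end stop at 0.120 (mortise centre then at jig y = -65 mm). Steady drag about 4 N, no spring: it stays where left. On the sled: a corner block 80 x 80 mm, top 90 mm above the bench, and, on its +y side behind a 34 mm gap, an upright push plate.
- mortise (a point): Centre of the mouth of the rectangular mortise in the top of the corner block, 90 mm above the bench; moves with the sled. Axes as the jig's, z up. The mortise is 14 along x, 32 along y, 30 mm deep.
- push_plate (a point): Middle of the top edge of the outer (+y) face of the sled's push plate, 110 mm above the bench; axes as the jig's. The plate is 80 wide (x), 12 mm thick (y), and stands free from 40 to 110 above the bench; pushing on this face towards -y drives the sled to the stop.
- rack: Fixed wooden rack block 270 (x) x 90 (y) x 45 mm high, origin at the centre of its underside. Three rectangular through-holes 34 x 16 mm at x = -85, 0, +85 mm hold three legs standing tenon down; which leg is in which hole varies.
- square_leg: Tall square wooden leg to be held, 0.1 to 0.22 kg, 135 mm high. Origin: centre of the tenon's lower end, z up the leg. Tenon 30 (x) x 12 (y) x 25 high, 44 x 44 shoulder block from 25 to 60, straight 34 x 34 shaft from 60 to 132, steel glide of diameter 22 on top. In the rack its shoulder rests on the rack's top, origin 20 above the bench, axes along the rack's.
- turned_leg: Round turned wooden leg in the rack, 132 mm high, up to 44 mm across; leave it there. Origin as for the square leg.
- stub_leg: Short square wooden leg in the rack, 81 mm high, 44 x 44 mm; leave it there. Origin as for the square leg.
- tote: Fixed plywood tool tote between rack and jig, 270 (x) x 90 (y), sides 100 mm high, end boards to 170 mm high, a round handle bar along x with its top at 159 mm; origin at the centre of its underside. Do not bump it.
- glue_bottle: White bottle, diameter 56, 160 mm high, loose; leave it. Origin under its centre.
- stain_can: Steel can, diameter 86, 100 mm high, loose; leave it. Origin under its centre.
- bowl: Blue ceramic bowl, diameter 130, 40 mm high, loose; leave it. Origin under its centre.
- sanding_block: Cork sanding block 110 x 65 x 30 mm, loose; leave it. Origin under its centre.
- hammer: Hammer lying on the left of the bench, about 260 mm long, loose; leave it. It lies along its x axis.
- brush: Brush lying on the right of the bench, about 200 mm long, loose; leave it. It lies along its x axis.

How it is judged:
By the outcome, as a careful person would: the job done as asked, in the order asked, and still so for the second after the job is handed in, while the arm keeps its last pose, push and grip.
It also fails if it takes over 66 s, if anything falls off the work surface, if the arm or the gripper's body presses on something with over 40 N, if the wrist force passes 120 N, or if a joint passes its speed limit or range.

ROBOT

A 6-joint arm with a two-finger parallel gripper is mounted at the origin on the work surface. World frame = base frame: x ahead of the robot, y to its left, z up, the work surface at z = 0. Lengths are in m, angles in rad, forces in N, time in s.
With the tool pointing down it reaches from about 0.3 to 0.775 m from the base axis. Payload 14.6 kg.
Tool frame: the origin (TCP) lies at the very end of the fingers, on their centre line; the grasp point (between the pads) lies 19 mm behind it (r.grip_depth is the distance from the TCP to the grasp point, in m); z points along the fingers, y is the line along which they close (so a half turn about z gives the same grasp; the last joint's range is limited). The gripper opens to 94 mm and grips with 3 to 60 N. Pads are 16 mm wide; open, the fingers measure 119 mm over their backs; the gripper's body (75 mm by 177 mm) begins 78 mm behind the grasp point.
Start: joints at [1.165, 0.3, 1.521, -0, 1.321, -0.067], TCP at [0.183, 0.519, 0.205] pointing down, gripper open.
Joint ranges: [-3.03, 3.03], [-0.79, 2.21], [0.23, 2.52], [-1.04, 4.18], [0, 3.07], [-2.55, 2.55]. Speed limits (rad/s): [2.22, 2.22, 2.57, 3.14, 3.14, 3.14].

INTERFACE

Orientations are given as a rotation vector (axis times angle).
In Python, from workcell import sensors, capture, r gives the robot as it stands.
- The arm moves only by the tool jog_arm, never from a script. Its argument "commands" is a list of rows, each an object of numbers: "ax", "ay", "az": the turn, a rotation vector about the tool's x, y, z in degrees; "dx", "dy", "dz": the shift along the tool's x, y, z in mm; "grip": the opening, from 0 (shut) to 1 (fully open). In form: [{"ax": .., "ay": .., "az": .., "dx": .., "dy": .., "dz": .., "grip": ..}, ...]. A call has 1 to 12 rows; each row shifts and turns the commanded pose from where the row before left it, along the tool's axes as they then stand; what a row does not reach is not made up. A row lasts 1/12 s, in which the tool goes at most 41.7 mm and 7.16 degrees, less where a joint would pass 70% of its speed; a pose out of reach is approached as far as the arm can. A call with a gripper value outside its range is refused whole. The fingers move at their own pace and stop on an object; "grip_force" is the grip in N (left out, the last holds). Time passes only in rows, so rows that do not move let the fingers close. It gives the time, the measured TCP pose, the force, the opening and the grip force at its end, in the units of the state.
- sensors.state(): the state, without advancing time (a new reading comes with each control period).
- capture(name): name is "side" or "top" or "wrist"; returns a dict with "frame" (384x512x3 uint8, red, green, blue), "vertical_fov" (degrees; the focal length in pixels is half the picture's height over the tangent of half this angle, whatever the lens; pixels are square), "cx", "cy" (the principal point, pixels), "origin" and "attitude" of the camera in the world. Camera axes: x right, y down, z forward; pixel columns grow to the right and rows downward; lengths in m; the calibration is good to about 2 mm. The wrist camera is an equidistant fisheye: a pixel r from the principal point sees the ray r / f radians off the axis. A picture is of the moment at which its call begins. There is no depth.
- r.job_done(): hands the job in; it is judged then, once.
The state is a dict: "time_s": time; "joint_pos": joint angles; "joint_vel": joint speeds; "effort": joint torques, N m; "tool_pos": TCP position; "tool_rot": TCP orientation; "wrist_force": force on the tool from outside, world axes, zero at the start; "ft_torque": the same for the moment, N m; "opening": finger opening in m; "grasp_force": force on a finger pad.
Only numpy, scipy, OpenCV 4.12 (cv2) and the standard library are available. Lean on these libraries where they do the work, as an engineer would, in place of code of your own. Each camera call takes 0.05 s, during which the arm holds its last target. There are 200 camera calls.

## Working session

There is one attempt and no reset: what is moved stays moved. The work goes in short steps, Python scripts to look and compute and a tool call to move; the robot and the scene stay as the last step left them, time stands still between calls to the robot, and variables do not carry over. Pictures are saved under pics/ and viewed, at most 13 in all, crops included, and the job is handed in when it is done.

Besides the shell and the picture viewer there is one more tool, called after "Call:" by a JSON object that holds its "op" and its "data". jog_arm: Moves the arm, as the interface text tells. Its arguments: {"type":"object","properties":{"commands":{"type":"array","items":{"type":"object","properties":{"ax":{"type":"number"},"ay":{"type":"number"},"az":{"type":"number"},"dx":{"type":"number"},"dy":{"type":"number"},"dz":{"type":"number"},"grip":{"type":"number"}}}},"grip_force":{"type":"number"}},"required":["commands"]}

```bash
mkdir -p pics; ls; cat > h.py <<'E'
import numpy as np, cv2
from scipy.spatial.transform import Rotation as R
from workcell import sensors, capture, r
def snap(n,f):
    c=capture(n); cv2.imwrite(f'pics/{f}.png',c['frame'][...,::-1]); np.save(f'pics/{f}.npy',c,allow_pickle=True); return c
def load(f): return np.load(f'pics/{f}.npy',allow_pickle=True).item()
def A(c):
    a=np.array(c['attitude'],float); return a if a.shape==(3,3) else R.from_rotvec(a).as_matrix()
def foc(c): return 192/np.tan(np.radians(c['vertical_fov'])/2)
def ray(c,u,v,fish=False):
    f=foc(c); x,y=u-c['cx'],v-c['cy']
    if fish:
        q=np.hypot(x,y); t=q/f; d=np.array([x/q*np.sin(t),y/q*np.sin(t),np.cos(t)])
    else: d=np.array([x/f,y/f,1])
    return np.array(c['origin']),A(c)@d
def onz(c,u,v,z,fish=False):
    o,d=ray(c,u,v,fish); return o+d*(z-o[2])/d[2]
def proj(c,p):
    q=A(c).T@(np.array(p)-c['origin']); f=foc(c); return c['cx']+f*q[0]/q[2],c['cy']+f*q[1]/q[2]
E
python3 - <<'E'
from h import *
for n in ['side','top']:
    c=snap(n,n+'0'); print(n,c['vertical_fov'],c['cx'],c['cy'],c['origin'],np.round(A(c),3).tolist())
    cv2.imwrite(f'pics/{n}0b.png',cv2.resize(c['frame'][...,::-1],(800,600),interpolation=cv2.INTER_CUBIC))
print(sensors.state())
E
```

```text
pics
side 52.67427770313273 264.3444282106622 194.17884934653762 [0.26278349 1.14617732 0.79044297] [[-0.966, -0.147, 0.214], [-0.259, 0.496, -0.829], [0.016, -0.856, -0.517]]
top 53.29023210916662 256.0529196177437 190.24206097201386 [0.50069696 0.00269292 1.15863335] [[0.024, -0.997, 0.069], [-1.0, -0.024, -0.007], [0.008, -0.069, -0.998]]
{'time_s': 0.1, 'joint_pos': array([ 1.16539748e+00,  3.00411705e-01,  1.52150017e+00,  1.68712195e-05,
        1.32072559e+00, -6.65948626e-02]), 'joint_vel': array([-0.00079791, -0.00234182, -0.00355935,  0.00071609,  0.00147494,
       -0.00186001]), 'effort': array([ 2.96052705e-03, -5.32644296e+01, -3.53281903e+01,  7.09686172e-02,
        2.35509127e-02, -7.56759050e-05]), 'tool_pos': array([0.18270073, 0.51851926, 0.20495315]), 'tool_rot': array([-5.29612856e-01, -3.09636519e+00,  1.58955653e-03]), 'wrist_force': array([-0.28617208,  0.28423643,  0.15709377]), 'ft_torque': array([-0.01981148, -0.03614502, -0.05532812]), 'grasp_force': 0.0, 'opening': 0.0938587069125243}
```

View pics/top0b.png

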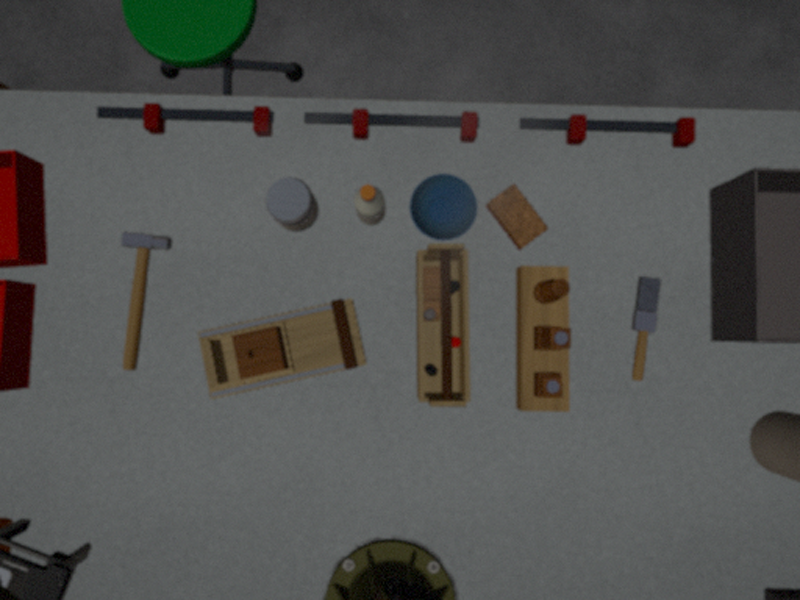

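View pics/side0b.png

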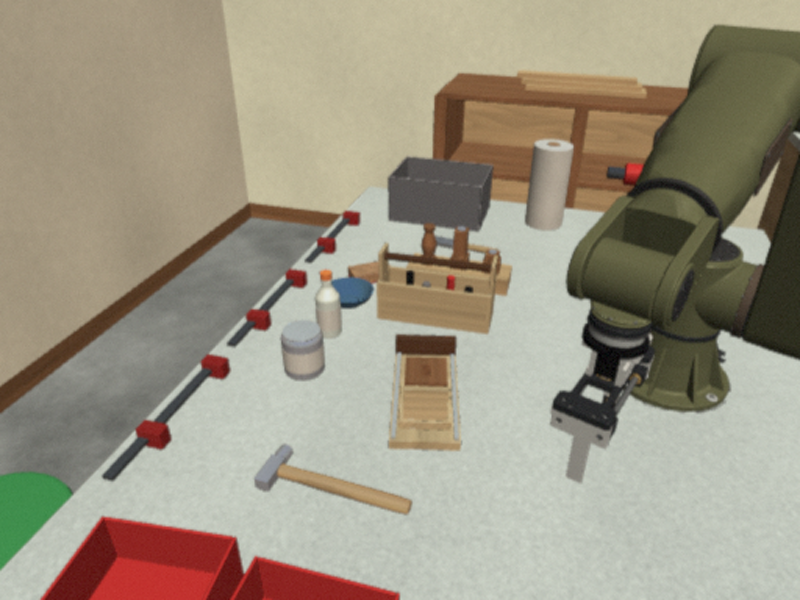

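The top view shows (800x600 scale) the jig around (283,347) with its stop on the right, the tote at (442,325), and the rack at (543,338). The rack holds the turned leg at (550,290), the tall square leg at (553,338) and the stub at (548,385). I'll enlarge the jig and rack next.

```bash
python3 - <<'E'
from h import *
c=load('top0')['frame'][...,::-1]
a=cv2.resize(c[185:260,120:240],(800,500),interpolation=cv2.INTER_CUBIC)
cv2.imwrite('pics/jig.png',cv2.convertScaleAbs(a,alpha=1.5))
a=cv2.resize(c[150:270,260:372],(560,600),interpolation=cv2.INTER_CUBIC)
cv2.imwrite('pics/rack.png',cv2.convertScaleAbs(a,alpha=1.5))
E
```

```text
(no output)
```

View pics/jig.png

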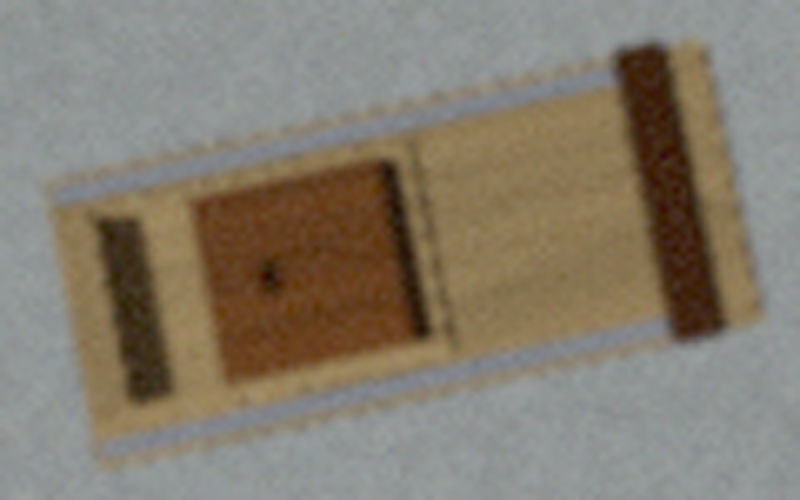

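View pics/rack.png

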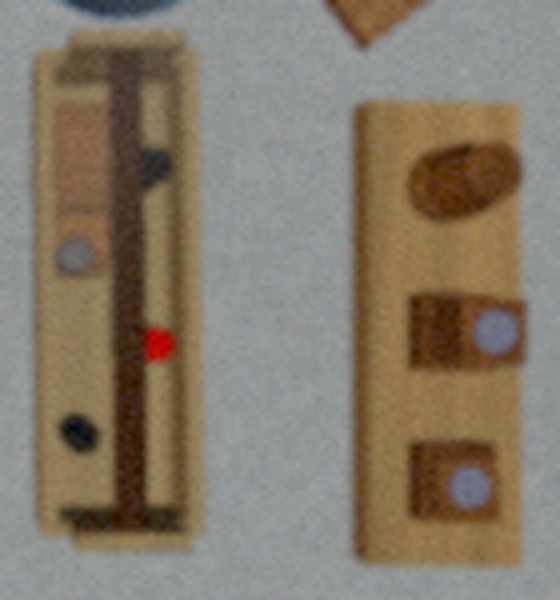

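Jig crop: plywood corners are near (50,180), (100,465), (765,318) and (705,42). Block top corners are near (192,203), (383,162), (412,338) and (228,383), with the dark end wall of the mortise at (270,275). Rack crop: the square leg's glide is at (495,331), and the rack top corners are (368,102), (522,102), (522,565) and (370,565).

```bash
python3 - <<'E'
from h import *
c=load('top0')
def J(p,z): return np.array([onz(c,120+(x+.5)/6.667-.5,185+(y+.5)/6.667-.5,z)[:2] for x,y in p])
def K(p,z): return np.array([onz(c,260+(x+.5)/5-.5,150+(y+.5)/5-.5,z)[:2] for x,y in p])
def rep(n,P):
    print(n,np.round(P*1000,1).tolist(),'ctr',np.round(P.mean(0)*1000,1))
    if len(P)==4:
        e=np.roll(P,-1,0)-P; print('  sides',np.round(np.hypot(*e.T)*1000,1),'ang',np.round(np.degrees(np.arctan2(e[:,1],e[:,0])),1))
rep('jig',J([(50,180),(100,465),(765,318),(705,42)],.02))
rep('block',J([(192,203),(228,383),(412,338),(383,162)],.09))
rep('platefaceInnerTop',J([(97,217),(130,402)],.11))
rep('stop top outer',J([(615,48),(672,338),(722,328),(663,45)],.06))
rep('rack',K([(368,102),(370,565),(522,565),(522,102)],.045))
rep('glide sq',K([(495,331)],.155)); rep('glide stub',K([(470,488)],.101))
rep('tote side top',K([(35,52),(42,535),(203,535),(198,52)],.1))
# glide by colour
f=c['frame'].astype(int); hsv=cv2.cvtColor(c['frame'],cv2.COLOR_RGB2HSV)
m=((hsv[...,0]>100)&(hsv[...,0]<135)&(hsv[...,1]>35)).astype(np.uint8); 
s=m.copy(); s[:, :335]=0; s[:,370:]=0; s[:180]=0; s[270:]=0
n,l,st,ce=cv2.connectedComponentsWithStats(s)
for i in range(1,n):
    if st[i,4]>20: print(st[i],ce[i],[np.round(onz(c,*ce[i],z)*1000,1).tolist() for z in(.155,.101)])
E
```

```text
jig [[506.8, 375.5], [381.9, 347.6], [453.3, 56.3], [575.4, 86.5]] ctr [479.3 216.5]
  sides [128.  300.  125.8 297. ] ang [-167.4  -76.2   13.9  103.3]
block [[498.3, 293.1], [424.1, 275.0], [444.5, 199.5], [517.3, 214.3]] ctr [471.  245.5]
  sides [76.3 78.2 74.3 81.1] ang [-166.3  -74.9   11.5  103.5]
platefaceInnerTop [[491.7, 326.2], [417.0, 309.4]] ctr [454.3 317.8]
stop top outer [[569.2, 122.2], [445.5, 93.9], [450.3, 72.7], [571.0, 101.6]] ctr [509.   97.6]
  sides [126.9  21.8 124.1  20.7] ang [-167.1  -77.4   13.5   95. ]
rack [[642.7, -229.6], [374.0, -233.5], [376.0, -321.3], [645.0, -320.2]] ctr [ 509.4 -276.2]
  sides [268.7  87.9 269.   90.6] ang [-179.2  -88.7    0.2   91.4]
glide sq [[509.5, -274.6]] ctr [ 509.5 -274.6]
glide stub [[423.5, -276.2]] ctr [ 423.5 -276.2]
tote side top [[659.2, -31.9], [392.5, -41.6], [394.5, -129.9], [661.5, -122.9]] ctr [526.9 -81.5]
  sides [266.9  88.4 267.1  91. ] ang [-177.9  -88.7    1.5   91.4]
[356 213   6   6  22] [358.40909091 215.90909091] [[509.2, -274.1, 155.0], [509.7, -289.0, 101.0]]
```

```bash
cat >> h.py <<'E'
JC=np.array([479.5,216.5]); JY=13.4
def jig(x,y):
    a=np.radians(JY); return JC+[x*np.cos(a)-y*np.sin(a),x*np.sin(a)+y*np.cos(a)]
def todo(x,y,z,yaw):
    "turn first, then shift: az deg; dx,dy,dz mm (also tilt error)"
    s=sensors.state(); M=R.from_rotvec(s['tool_rot']).as_matrix()
    T=np.column_stack([[np.sin(np.radians(yaw)),-np.cos(np.radians(yaw)),0],[np.cos(np.radians(yaw)),np.sin(np.radians(yaw)),0],[0,0,-1]])
    rv=np.degrees(R.from_matrix(M.T@T).as_rotvec()); d=np.array([x,y,z])-s['tool_pos']*1000
    print('pos',np.round(s['tool_pos']*1000,1),'turn',np.round(rv,2),'shift after',np.round(T.T@d,1),'before',np.round(M.T@d,1),'F',np.round(s['wrist_force'],1),'t',round(s['time_s'],2),'open',round(s['opening']*1000,1),'q6',round(s['joint_pos'][5],2))
E
python3 - <<'E'
from h import *
p=jig(0,160); print(p); todo(*p,205,JY)
E
```

```text
[442.42033544 372.14414051]Traceback (most recent call last):
  File "<stdin>", line 2, in <module>
  File "h.py", line 27, in todo
    rv=np.degrees(R.from_matrix(M.T@T).as_rotvec()); d=np.array([x,y,z])-s['tool_pos']*1000
                  ~~~~~~~~~~~~~^^^^^^^
  File "scipy/spatial/transform/_rotation.pyx", line 1143, in scipy.spatial.transform._rotation.Rotation.from_matrix
ValueError: Non-positive determinant (left-handed or null coordinate frame) in rotation matrix 0: [[-5.41888359e-01 -8.40450474e-01 -8.58333092e-05]
 [-8.40450070e-01  5.41887992e-01  1.04140514e-03]
 [ 8.28737400e-04 -6.36463930e-04  9.99999454e-01]].
```

```bash
sed -i 's/\[\[np.sin(np.radians(yaw)),-np.cos(np.radians(yaw)),0\]/[[-np.sin(np.radians(yaw)),np.cos(np.radians(yaw)),0]/' h.py
python3 - <<'E'
from h import *
p=jig(0,160); todo(*p,205,JY)
E
```

```text
pos [182.7 518.5 205. ] turn [-6.000e-02  3.000e-02  5.719e+01] shift after [-202.6  218.7   -0. ] before [-293.6  -51.7   -0. ] F [-0.3  0.3  0.2] t 0.1 open 93.9 q6 -0.07
```

Call:
{"op": "jog_arm", "data": {"commands": [{"az": 5.72,"grip": 0},{"az": 5.72},{"az": 5.72},{"az": 5.72},{"az": 5.72},{"az": 5.72},{"az": 5.72},{"az": 5.72},{"az": 5.72},{"az": 5.72},{},{}], "grip_force": 20}}

```text
$.commands[0]: bad value
```

Call:
{"op": "jog_arm", "data": {"commands": [{"dx": -20.3,"dy": 21.9},{"dx": -20.3,"dy": 21.9},{"dx": -20.3,"dy": 21.9},{"dx": -20.3,"dy": 21.9},{"dx": -20.3,"dy": 21.9},{"dx": -20.3,"dy": 21.9},{"dx": -20.3,"dy": 21.9},{"dx": -20.3,"dy": 21.9},{"dx": -20.3,"dy": 21.9},{"dx": -20.3,"dy": 21.9},{},{}]}}

```text
$.commands[0]: bad value
```

```bash
python3 - <<'E'
from h import *
p=jig(0,160); todo(*p,72,JY)
c=snap('wrist','w0'); print(c['vertical_fov'],c['cx'],c['cy'])
cv2.imwrite('pics/w0b.png',cv2.resize(c['frame'][...,::-1],(800,600),interpolation=cv2.INTER_CUBIC))
E
```

```text
pos [182.7 518.5 205. ] turn [-6.000e-02  3.000e-02  5.719e+01] shift after [-202.6  218.7  133. ] before [-293.6  -51.6  133. ] F [-0.3  0.3  0.2] t 0.1 open 93.9 q6 -0.07
65.70646984690485 254.61446498043372 192.56885129818113
```

View pics/w0b.png

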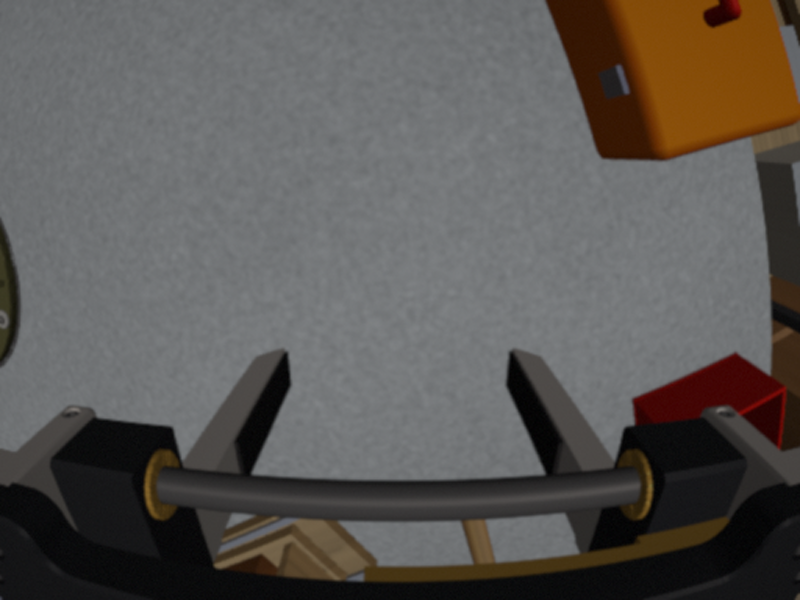

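The wrist view shows only bare bench ahead and the open fingers at (270,390) and (530,390). The arm hasn't moved because the rows were refused, so I'll send full rows.

Call:
{"op": "jog_arm", "data": {"commands": [{"ax": 0,"ay": 0,"az": 5.72,"dx": 0,"dy": 0,"dz": 0,"grip": 0},{"ax": 0,"ay": 0,"az": 5.72,"dx": 0,"dy": 0,"dz": 0,"grip": 0},{"ax": 0,"ay": 0,"az": 5.72,"dx": 0,"dy": 0,"dz": 0,"grip": 0},{"ax": 0,"ay": 0,"az": 5.72,"dx": 0,"dy": 0,"dz": 0,"grip": 0},{"ax": 0,"ay": 0,"az": 5.72,"dx": 0,"dy": 0,"dz": 0,"grip": 0},{"ax": 0,"ay": 0,"az": 5.72,"dx": 0,"dy": 0,"dz": 0,"grip": 0},{"ax": 0,"ay": 0,"az": 5.72,"dx": 0,"dy": 0,"dz": 0,"grip": 0},{"ax": 0,"ay": 0,"az": 5.72,"dx": 0,"dy": 0,"dz": 0,"grip": 0},{"ax": 0,"ay": 0,"az": 5.72,"dx": 0,"dy": 0,"dz": 0,"grip": 0},{"ax": 0,"ay": 0,"az": 5.72,"dx": 0,"dy": 0,"dz": 0,"grip": 0}], "grip_force": 20}}

```text
time_s: 0.98
tool_pos: [0.1827, 0.5186, 0.2052]
tool_rot: [1.953, 2.46, -0.001]
wrist_force: [0.1, -0.2, -0.8]
opening: 0.0307
grasp_force: 0.0
```

Call:
{"op": "jog_arm", "data": {"commands": [{"ax": 0,"ay": 0,"az": 0,"dx": -20.3,"dy": 21.9,"dz": 0,"grip": 0},{"ax": 0,"ay": 0,"az": 0,"dx": -20.3,"dy": 21.9,"dz": 0,"grip": 0},{"ax": 0,"ay": 0,"az": 0,"dx": -20.3,"dy": 21.9,"dz": 0,"grip": 0},{"ax": 0,"ay": 0,"az": 0,"dx": -20.3,"dy": 21.9,"dz": 0,"grip": 0},{"ax": 0,"ay": 0,"az": 0,"dx": -20.3,"dy": 21.9,"dz": 0,"grip": 0},{"ax": 0,"ay": 0,"az": 0,"dx": -20.3,"dy": 21.9,"dz": 0,"grip": 0},{"ax": 0,"ay": 0,"az": 0,"dx": -20.3,"dy": 21.9,"dz": 0,"grip": 0},{"ax": 0,"ay": 0,"az": 0,"dx": -20.3,"dy": 21.9,"dz": 0,"grip": 0},{"ax": 0,"ay": 0,"az": 0,"dx": -20.3,"dy": 21.9,"dz": 0,"grip": 0},{"ax": 0,"ay": 0,"az": 0,"dx": -20.3,"dy": 21.9,"dz": 0,"grip": 0},{"ax": 0,"ay": 0,"az": 0,"dx": 0,"dy": 0,"dz": 0,"grip": 0}]}}

```text
time_s: 1.9
tool_pos: [0.4462, 0.3693, 0.2049]
tool_rot: [1.951, 2.461, -0.001]
wrist_force: [0.7, -0.7, -0.8]
opening: 0.0004
grasp_force: 0.0
```

```bash
python3 - <<'E'
from h import *
p=jig(0,160); todo(*p,72,JY)
E
```

```text
pos [446.2 369.3 204.9] turn [-0.01  0.05 -0.22] shift after [  3.6  -3.  132.9] before [  3.7  -3.  132.9] F [ 0.7 -0.7 -0.8] t 1.9 open 0.4 q6 0.4
```

Call:
{"op": "jog_arm", "data": {"commands": [{"ax": 0,"ay": 0,"az": -0.2,"dx": 3.6,"dy": -3,"dz": 19,"grip": 0},{"ax": 0,"ay": 0,"az": 0,"dx": 0,"dy": 0,"dz": 19,"grip": 0},{"ax": 0,"ay": 0,"az": 0,"dx": 0,"dy": 0,"dz": 19,"grip": 0},{"ax": 0,"ay": 0,"az": 0,"dx": 0,"dy": 0,"dz": 19,"grip": 0},{"ax": 0,"ay": 0,"az": 0,"dx": 0,"dy": 0,"dz": 19,"grip": 0},{"ax": 0,"ay": 0,"az": 0,"dx": 0,"dy": 0,"dz": 19,"grip": 0},{"ax": 0,"ay": 0,"az": 0,"dx": 0,"dy": 0,"dz": 19,"grip": 0},{"ax": 0,"ay": 0,"az": 0,"dx": 0,"dy": 0,"dz": 0,"grip": 0}]}}

```text
time_s: 2.57
tool_pos: [0.4373, 0.3738, 0.0688]
tool_rot: [-1.942, -2.468, 0.009]
wrist_force: [-0.3, -0.7, -0.7]
opening: 0.0005
grasp_force: 0.0
```

Call:
{"op": "jog_arm", "data": {"commands": [{"ax": 0,"ay": 0,"az": 0,"dx": -10,"dy": 0,"dz": 0,"grip": 0},{"ax": 0,"ay": 0,"az": 0,"dx": -10,"dy": 0,"dz": 0,"grip": 0},{"ax": 0,"ay": 0,"az": 0,"dx": -10,"dy": 0,"dz": 0,"grip": 0},{"ax": 0,"ay": 0,"az": 0,"dx": -8,"dy": 0,"dz": 0,"grip": 0},{"ax": 0,"ay": 0,"az": 0,"dx": -8,"dy": 0,"dz": 0,"grip": 0},{"ax": 0,"ay": 0,"az": 0,"dx": -8,"dy": 0,"dz": 0,"grip": 0},{"ax": 0,"ay": 0,"az": 0,"dx": -8,"dy": 0,"dz": 0,"grip": 0},{"ax": 0,"ay": 0,"az": 0,"dx": -8,"dy": 0,"dz": 0,"grip": 0},{"ax": 0,"ay": 0,"az": 0,"dx": -8,"dy": 0,"dz": 0,"grip": 0}]}}

```text
time_s: 3.32
tool_pos: [0.4578, 0.2984, 0.0727]
tool_rot: [1.943, 2.469, 0.001]
wrist_force: [-0.6, 5.2, 3.2]
opening: 0.0003
grasp_force: 2.4
```

Call:
{"op": "jog_arm", "data": {"commands": [{"ax": 0,"ay": 0,"az": 0,"dx": -8,"dy": 0,"dz": 0,"grip": 0},{"ax": 0,"ay": 0,"az": 0,"dx": -8,"dy": 0,"dz": 0,"grip": 0},{"ax": 0,"ay": 0,"az": 0,"dx": -8,"dy": 0,"dz": 0,"grip": 0},{"ax": 0,"ay": 0,"az": 0,"dx": -8,"dy": 0,"dz": 0,"grip": 0},{"ax": 0,"ay": 0,"az": 0,"dx": -5,"dy": 0,"dz": 0,"grip": 0},{"ax": 0,"ay": 0,"az": 0,"dx": 0,"dy": 0,"dz": 0,"grip": 0}]}}

```text
time_s: 3.82
tool_pos: [0.4662, 0.2617, 0.0722]
tool_rot: [-1.944, -2.468, 0.002]
wrist_force: [0.4, -0.2, -0.8]
opening: 0.0004
grasp_force: 0.0
```

```bash
python3 - <<'E'
from h import *
p=jig(0,29); todo(*p,72,JY)
E
```

```text
pos [466.2 261.7  72.2] turn [-0.06  0.04  0.14] shift after [-18.    2.5   0.2] before [-18.    2.5   0.2] F [ 0.4 -0.2 -0.8] t 3.82 open 0.4 q6 0.21
```

Call:
{"op": "jog_arm", "data": {"commands": [{"ax": 0,"ay": 0,"az": 0,"dx": -5,"dy": 0,"dz": 0,"grip": 0},{"ax": 0,"ay": 0,"az": 0,"dx": -5,"dy": 0,"dz": 0,"grip": 0},{"ax": 0,"ay": 0,"az": 0,"dx": -3,"dy": 0,"dz": 0,"grip": 0},{"ax": 0,"ay": 0,"az": 0,"dx": -2,"dy": 0,"dz": 0,"grip": 0}]}}

```text
time_s: 4.15
tool_pos: [0.4694, 0.248, 0.0721]
tool_rot: [-1.943, -2.468, 0.001]
wrist_force: [-0.6, 4.0, -1.1]
opening: 0.0005
grasp_force: 2.1
```

Call:
{"op": "jog_arm", "data": {"commands": [{"ax": 0,"ay": 0,"az": 0,"dx": -2,"dy": 0,"dz": 0,"grip": 0}]}}

```text
time_s: 4.23
tool_pos: [0.4697, 0.2466, 0.0722]
tool_rot: [-1.943, -2.468, 0.0]
wrist_force: [-7.6, 24.6, -2.9]
opening: 0.0005
grasp_force: 12.9
```

Call:
{"op": "jog_arm", "data": {"commands": [{"ax": 0,"ay": 0,"az": 0,"dx": -1.5,"dy": 0,"dz": 0,"grip": 0}]}}

```text
time_s: 4.32
tool_pos: [0.4697, 0.2467, 0.0722]
tool_rot: [-1.941, -2.466, -0.003]
wrist_force: [-7.1, 30.2, -3.9]
opening: 0.0001
grasp_force: 15.6
```

Call:
{"op": "jog_arm", "data": {"commands": [{"ax": 0,"ay": 0,"az": 0,"dx": -1.5,"dy": 0,"dz": 0,"grip": 0}]}}

```text
time_s: 4.4
tool_pos: [0.4698, 0.2466, 0.0723]
tool_rot: [-1.94, -2.465, -0.006]
wrist_force: [-10.2, 42.4, -5.1]
opening: 0.0006
grasp_force: 21.5
```

Call:
{"op": "jog_arm", "data": {"commands": [{"ax": 0,"ay": 0,"az": 0,"dx": 10,"dy": 0,"dz": 0,"grip": 0},{"ax": 0,"ay": 0,"az": 0,"dx": 15,"dy": 0,"dz": 0,"grip": 0},{"ax": 0,"ay": 0,"az": 0,"dx": 20,"dy": 0,"dz": 0,"grip": 0},{"ax": 0,"ay": 0,"az": 0,"dx": 20,"dy": 0,"dz": -10,"grip": 0},{"ax": 0,"ay": 0,"az": 0,"dx": 10,"dy": 0,"dz": -25,"grip": 0},{"ax": 0,"ay": 0,"az": 0,"dx": 0,"dy": 0,"dz": -35,"grip": 0},{"ax": 0,"ay": 0,"az": 0,"dx": 0,"dy": 0,"dz": -35,"grip": 0},{"ax": 0,"ay": 0,"az": 0,"dx": 0,"dy": 0,"dz": -35,"grip": 0},{"ax": 0,"ay": 0,"az": 0,"dx": 0,"dy": 0,"dz": -35,"grip": 0},{"ax": 0,"ay": 0,"az": 0,"dx": 0,"dy": 0,"dz": -15,"grip": 0}]}}

```text
time_s: 5.23
tool_pos: [0.4539, 0.3164, 0.2672]
tool_rot: [1.942, 2.466, 0.007]
wrist_force: [-0.2, -1.0, 1.2]
opening: 0.0001
grasp_force: 0.0
```

```bash
python3 - <<'E'
from h import *
todo(509.3,-274.5,260,-89.3)
print(np.round(sensors.state()['joint_pos'],2))
E
```

```text
pos [453.9 316.4 267.2] turn [  0.17  -0.3  102.88] shift after [ 48.1 591.5   7.2] before [-587.4  -84.9    6.3] F [-0.2 -1.   1.2] t 5.23 open 0.1 q6 0.31
[ 0.54  0.26  1.42 -0.    1.45  0.31]
```

Call:
{"op": "jog_arm", "data": {"commands": [{"ax": 0,"ay": 0,"az": 0,"dx": -30,"dy": -4.3,"dz": 0,"grip": 0},{"ax": 0,"ay": 0,"az": 0,"dx": -30,"dy": -4.3,"dz": 0,"grip": 0},{"ax": 0,"ay": 0,"az": 0,"dx": -30,"dy": -4.3,"dz": 0,"grip": 0},{"ax": 0,"ay": 0,"az": 0,"dx": -30,"dy": -4.3,"dz": 0,"grip": 0},{"ax": 0,"ay": 0,"az": 0,"dx": -30,"dy": -4.3,"dz": 0,"grip": 0},{"ax": 0,"ay": 0,"az": 0,"dx": -30,"dy": -4.3,"dz": 0,"grip": 0},{"ax": 0,"ay": 0,"az": 0,"dx": -30,"dy": -4.3,"dz": 0,"grip": 0},{"ax": 0,"ay": 0,"az": 0,"dx": -30,"dy": -4.3,"dz": 0,"grip": 0},{"ax": 0,"ay": 0,"az": 0,"dx": -30,"dy": -4.3,"dz": 0,"grip": 0},{"ax": 0,"ay": 0,"az": 0,"dx": -30,"dy": -4.3,"dz": 0,"grip": 0}]}}

```text
time_s: 6.07
tool_pos: [0.4816, 0.0128, 0.2624]
tool_rot: [1.943, 2.468, -0.001]
wrist_force: [0.6, -0.2, -0.2]
opening: 0.0005
grasp_force: 0.0
```

Call:
{"op": "jog_arm", "data": {"commands": [{"ax": 0,"ay": 0,"az": 0,"dx": -30,"dy": -4.3,"dz": 0,"grip": 0},{"ax": 0,"ay": 0,"az": 0,"dx": -30,"dy": -4.3,"dz": 0,"grip": 0},{"ax": 0,"ay": 0,"az": 0,"dx": -30,"dy": -4.3,"dz": 0,"grip": 0},{"ax": 0,"ay": 0,"az": 0,"dx": -30,"dy": -4.3,"dz": 0,"grip": 0},{"ax": 0,"ay": 0,"az": 0,"dx": -30,"dy": -4.3,"dz": 0,"grip": 0},{"ax": 0,"ay": 0,"az": 0,"dx": -30,"dy": -4.3,"dz": 0,"grip": 0},{"ax": 0,"ay": 0,"az": 0,"dx": -30,"dy": -4.3,"dz": 0,"grip": 0},{"ax": 0,"ay": 0,"az": 0,"dx": -30,"dy": -4.3,"dz": 0,"grip": 0},{"ax": 0,"ay": 0,"az": 0,"dx": -30,"dy": -4.3,"dz": 0,"grip": 0},{"ax": 0,"ay": 0,"az": 0,"dx": -17,"dy": -3,"dz": 0,"grip": 0.75}]}}

```text
time_s: 6.9
tool_pos: [0.5081, -0.277, 0.2619]
tool_rot: [-1.945, -2.466, 0.002]
wrist_force: [-0.3, 0.1, -0.8]
opening: 0.0045
grasp_force: 0.0
```

Call:
{"op": "jog_arm", "data": {"commands": [{"ax": 0.17,"ay": 0,"az": 7,"dx": 0,"dy": 0,"dz": 0,"grip": 0.75},{"ax": 0,"ay": -0.3,"az": 7,"dx": 0,"dy": 0,"dz": 0,"grip": 0.75},{"ax": 0,"ay": 0,"az": 7,"dx": 0,"dy": 0,"dz": 0,"grip": 0.75},{"ax": 0,"ay": 0,"az": 7,"dx": 0,"dy": 0,"dz": 0,"grip": 0.75},{"ax": 0,"ay": 0,"az": 7,"dx": 0,"dy": 0,"dz": 0,"grip": 0.75},{"ax": 0,"ay": 0,"az": 7,"dx": 0,"dy": 0,"dz": 0,"grip": 0.75},{"ax": 0,"ay": 0,"az": 7,"dx": 0,"dy": 0,"dz": 0,"grip": 0.75},{"ax": 0,"ay": 0,"az": 7,"dx": 0,"dy": 0,"dz": 0,"grip": 0.75},{"ax": 0,"ay": 0,"az": 7,"dx": 0,"dy": 0,"dz": 0,"grip": 0.75},{"ax": 0,"ay": 0,"az": 7,"dx": 0,"dy": 0,"dz": 0,"grip": 0.75},{"ax": 0,"ay": 0,"az": 7,"dx": 0,"dy": 0,"dz": 0,"grip": 0.75}]}}

```text
time_s: 7.82
tool_pos: [0.5084, -0.2743, 0.2622]
tool_rot: [3.055, 0.712, -0.008]
wrist_force: [0.8, 0.4, 0.1]
opening: 0.0703
grasp_force: 0.0
```

Call:
{"op": "jog_arm", "data": {"commands": [{"ax": 0,"ay": 0,"az": 7,"dx": 0,"dy": 0,"dz": 0,"grip": 0.75},{"ax": 0,"ay": 0,"az": 7,"dx": 0,"dy": 0,"dz": 0,"grip": 0.75},{"ax": 0,"ay": 0,"az": 7,"dx": 0,"dy": 0,"dz": 0,"grip": 0.75},{"ax": 0,"ay": 0,"az": 4.9,"dx": 0,"dy": 0,"dz": 0,"grip": 0.75},{"ax": 0,"ay": 0,"az": 0,"dx": 0,"dy": 0,"dz": 0,"grip": 0.75},{"ax": 0,"ay": 0,"az": 0,"dx": 0,"dy": 0,"dz": 0,"grip": 0.75}]}}

```text
time_s: 8.32
tool_pos: [0.5085, -0.2742, 0.2623]
tool_rot: [3.136, 0.023, -0.005]
wrist_force: [-0.3, -0.7, 0.5]
opening: 0.0703
grasp_force: 0.0
```

```bash
python3 - <<'E'
from h import *
todo(509.3,-274.5,260,-89.3)
print(np.round(sensors.state()['joint_pos'],2))
c=snap('top','top1'); w=snap('wrist','w1'); print(w['origin'],np.round(A(w),2).tolist())
f=c['frame'][...,::-1]
a=cv2.resize(f[185:260,120:240],(800,500),interpolation=cv2.INTER_CUBIC)
cv2.imwrite('pics/jig1.png',cv2.convertScaleAbs(a,alpha=1.5))
cv2.imwrite('pics/w1b.png',cv2.resize(w['frame'][...,::-1],(800,600),interpolation=cv2.INTER_CUBIC))
E
```

```text
pos [ 508.5 -274.2  262.3] turn [0.34 0.19 0.15] shift after [0.8 0.3 2.3] before [0.8 0.3 2.3] F [-0.3 -0.7  0.5] t 8.32 open 70.3 q6 1.0
[-0.55  0.33  1.35 -0.01  1.46  1.  ]
[ 0.59196742 -0.27228329  0.44162584] [[0.02, -0.96, -0.29], [-1.0, -0.01, -0.01], [0.0, 0.29, -0.96]]
```

View pics/jig1.png

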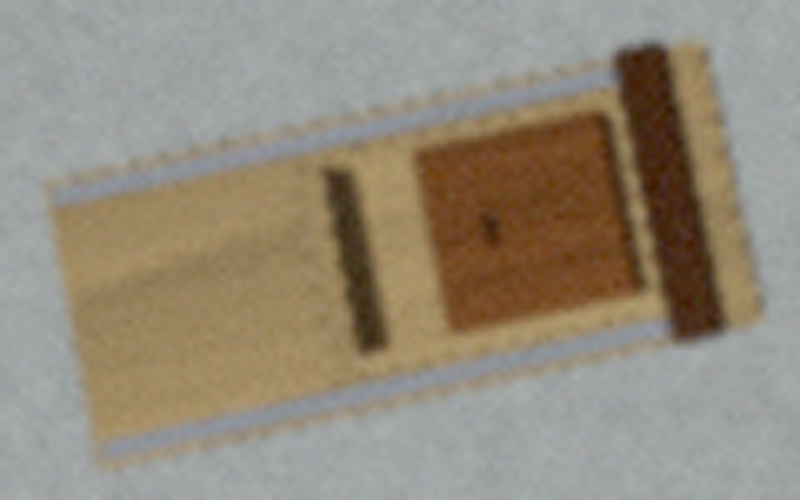

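View pics/w1b.png

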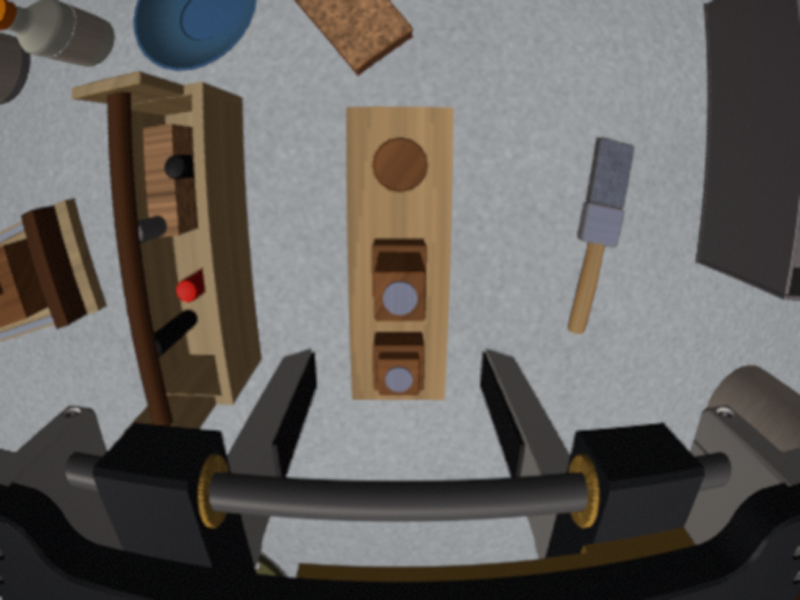

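The jig crop shows the sled home, with block corners near (415,152), (450,333), (635,292) and (603,113). The wrist view shows the rack centred between the fingers, the tall leg's glide at (400,298) and the stub's at (398,379).

```bash
python3 - <<'E'
from h import *
c=load('top1'); w=load('w1')
def J(p,z): return np.array([onz(c,120+(x+.5)/6.667-.5,185+(y+.5)/6.667-.5,z)[:2] for x,y in p])
P=J([(415,152),(450,333),(635,292),(603,113)],.09)*1000
e=np.roll(P,-1,0)-P; print(P.round(1).tolist(),P.mean(0).round(1),np.hypot(*e.T).round(1),np.degrees(np.arctan2(e[:,1],e[:,0])).round(1)); print('expected',jig(0,-65).round(1))
for u,v,z in((400,298,.155),(398,379,.101)): print((onz(w,(u+.5)/1.5625-.5,(v+.5)/1.5625-.5,z,True)*1000).round(1))
# rack yaw via wrist: rack top edges
for u,v in((347,107),(453,107),(445,399),(352,399)): print((onz(w,(u+.5)/1.5625-.5,(v+.5)/1.5625-.5,.045,True)*1000).round(1))
# block mask centroid in the top view & min-area rect, in world at z=.09
hsv=cv2.cvtColor(c['frame'],cv2.COLOR_RGB2HSV); m=np.zeros(hsv.shape[:2],np.uint8)
s=hsv[195:240,178:218].reshape(-1,3); print(np.percentile(s,[10,50,90],axis=0))
# jig plywood outline mask against grey bench
sat=hsv[...,1]; mm=((sat>60)&(hsv[...,0]<30)).astype(np.uint8)
mm=cv2.morphologyEx(mm,cv2.MORPH_CLOSE,np.ones((7,7)))
cs,_=cv2.findContours(mm[180:270,110:250],cv2.RETR_EXTERNAL,cv2.CHAIN_APPROX_NONE)
k=max(cs,key=cv2.contourArea).reshape(-1,2)+[110,180]
W=np.array([onz(c,*q,.02)[:2] for q in k],np.float32)*1000; print(cv2.minAreaRect(W))
E
```

```text
[[521.8, 201.1], [446.9, 183.8], [465.7, 107.4], [539.9, 123.1]] [493.6 153.9] [76.8 78.6 75.9 80. ] [-167.   -76.2   11.9  103.1]
expected [494.6 153.3]
[ 507.3 -276.1  155. ]
[ 422.5 -276.3  101. ]
[ 641.3 -230.5   45. ]
[ 642.8 -319.4   45. ]
[ 373.1 -323.    45. ]
[ 371.9 -232.6   45. ]
[[ 13.  16.  70.]
 [ 16. 130.  84.]
 [ 45. 189. 110.]]
((479.2782287597656, 217.4830780029297), (129.03956604003906, 297.921630859375), 13.89948558807373)
```

Call:
{"op": "jog_arm", "data": {"commands": [{"ax": 0.3,"ay": 0.2,"az": 0.2,"dx": 0,"dy": 1.3,"dz": 10,"grip": 0.75},{"ax": 0,"ay": 0,"az": 0,"dx": 0,"dy": 0,"dz": 20,"grip": 0.75},{"ax": 0,"ay": 0,"az": 0,"dx": 0,"dy": 0,"dz": 20,"grip": 0.75},{"ax": 0,"ay": 0,"az": 0,"dx": 0,"dy": 0,"dz": 20,"grip": 0.75},{"ax": 0,"ay": 0,"az": 0,"dx": 0,"dy": 0,"dz": 20,"grip": 0.75},{"ax": 0,"ay": 0,"az": 0,"dx": 0,"dy": 0,"dz": 20,"grip": 0.75},{"ax": 0,"ay": 0,"az": 0,"dx": 0,"dy": 0,"dz": 20,"grip": 0.75},{"ax": 0,"ay": 0,"az": 0,"dx": 0,"dy": 0,"dz": 14,"grip": 0.75},{"ax": 0,"ay": 0,"az": 0,"dx": 0,"dy": 0,"dz": 10,"grip": 0.75},{"ax": 0,"ay": 0,"az": 0,"dx": 0,"dy": 0,"dz": 0,"grip": 0.75},{"ax": 0,"ay": 0,"az": 0,"dx": 0,"dy": 0,"dz": 0,"grip": 0.75},{"ax": 0,"ay": 0,"az": 0,"dx": 0,"dy": 0,"dz": 0,"grip": 0.75}]}}

```text
time_s: 9.42
tool_pos: [0.5092, -0.2757, 0.1093]
tool_rot: [3.14, 0.014, 0.003]
wrist_force: [-1.1, -0.4, -0.5]
opening: 0.0705
grasp_force: 0.0
```

```bash
python3 - <<'E'
from h import *
todo(508.3,-275.5,108,-89.4)
E
```

```text
pos [ 509.2 -275.7  109.3] turn [ 0.07 -0.11 -0.1 ] shift after [-0.9 -0.2  1.3] before [-0.9 -0.2  1.3] F [-1.1 -0.4 -0.5] t 9.42 open 70.5 q6 1.0
```

Close on the leg.

Call:
{"op": "jog_arm", "data": {"commands": [{"ax": 0,"ay": 0,"az": -0.1,"dx": -0.9,"dy": 0,"dz": 1,"grip": 0.5},{"ax": 0,"ay": 0,"az": 0,"dx": 0,"dy": 0,"dz": 0,"grip": 0.4},{"ax": 0,"ay": 0,"az": 0,"dx": 0,"dy": 0,"dz": 0,"grip": 0.35},{"ax": 0,"ay": 0,"az": 0,"dx": 0,"dy": 0,"dz": 0,"grip": 0.3},{"ax": 0,"ay": 0,"az": 0,"dx": 0,"dy": 0,"dz": 0,"grip": 0.2},{"ax": 0,"ay": 0,"az": 0,"dx": 0,"dy": 0,"dz": 0,"grip": 0.1},{"ax": 0,"ay": 0,"az": 0,"dx": 0,"dy": 0,"dz": 0,"grip": 0.1},{"ax": 0,"ay": 0,"az": 0,"dx": 0,"dy": 0,"dz": 0,"grip": 0.1},{"ax": 0,"ay": 0,"az": 0,"dx": 0,"dy": 0,"dz": 0,"grip": 0.1}], "grip_force": 30}}

```text
time_s: 10.17
tool_pos: [0.508, -0.2755, 0.1075]
tool_rot: [3.141, 0.016, 0.001]
wrist_force: [0.3, -0.1, 1.3]
opening: 0.0338
grasp_force: 30.0
```

```bash
python3 - <<'E'
from h import *
todo(508.3,-275.5,300,-89.4); print(sensors.state()['grasp_force'],sensors.state()['ft_torque'])
E
```

```text
pos [ 508.  -275.5  107.5] turn [ 0.03 -0.05 -0.01] shift after [   0.3    0.  -192.5] before [ 5.000e-01  1.000e-01 -1.925e+02] F [ 0.3 -0.1  1.3] t 10.17 open 33.8 q6 1.0
29.99146342277527 [-0.00581594  0.15781092 -0.00969498]
```

Call:
{"op": "jog_arm", "data": {"commands": [{"ax": 0,"ay": 0,"az": 0,"dx": 0,"dy": 0,"dz": -5,"grip": 0.1},{"ax": 0,"ay": 0,"az": 0,"dx": 0,"dy": 0,"dz": -10,"grip": 0.1},{"ax": 0,"ay": 0,"az": 0,"dx": 0,"dy": 0,"dz": -15,"grip": 0.1},{"ax": 0,"ay": 0,"az": 0,"dx": 0,"dy": 0,"dz": -20,"grip": 0.1},{"ax": 0,"ay": 0,"az": 0,"dx": 0,"dy": 0,"dz": -25,"grip": 0.1},{"ax": 0,"ay": 0,"az": 0,"dx": 0,"dy": 0,"dz": -25,"grip": 0.1},{"ax": 0,"ay": 0,"az": 0,"dx": 0,"dy": 0,"dz": -25,"grip": 0.1},{"ax": 0,"ay": 0,"az": 0,"dx": 0,"dy": 0,"dz": -25,"grip": 0.1},{"ax": 0,"ay": 0,"az": 0,"dx": 0,"dy": 0,"dz": -25,"grip": 0.1},{"ax": 0,"ay": 0,"az": 0,"dx": 0,"dy": 0,"dz": -20,"grip": 0.1},{"ax": 0,"ay": 0,"az": 0,"dx": 0,"dy": 0,"dz": -10,"grip": 0.1},{"ax": 0,"ay": 0,"az": 0,"dx": 0,"dy": 0,"dz": 0,"grip": 0.1}]}}

```text
time_s: 11.17
tool_pos: [0.5081, -0.2755, 0.315]
tool_rot: [3.139, 0.016, 0.006]
wrist_force: [-0.8, -0.4, -1.9]
opening: 0.0338
grasp_force: 30.0
```

```bash
python3 - <<'E'
from h import *
todo(494.3,153.7,310,13.6); print(sensors.state()['grasp_force'],np.round(sensors.state()['joint_pos'],2))
E
```

```text
pos [ 508.1 -275.5  315. ] turn [ 3.1000e-01 -4.0000e-02 -1.0301e+02] shift after [420.5  87.5   5. ] before [  -9.4 -429.4    3.9] F [-0.8 -0.4 -1.9] t 11.17 open 33.8 q6 1.0
29.989829063415527 [-0.56  0.31  1.26  0.    1.57  1.  ]
```

Call:
{"op": "jog_arm", "data": {"commands": [{"ax": 0,"ay": 0,"az": 0,"dx": -0.5,"dy": -8,"dz": 0,"grip": 0.1},{"ax": 0,"ay": 0,"az": 0,"dx": -0.5,"dy": -16,"dz": 0,"grip": 0.1},{"ax": 0,"ay": 0,"az": 0,"dx": -0.5,"dy": -22,"dz": 0,"grip": 0.1},{"ax": 0,"ay": 0,"az": 0,"dx": -0.5,"dy": -24,"dz": 0,"grip": 0.1},{"ax": 0,"ay": 0,"az": 0,"dx": -0.5,"dy": -24,"dz": 0,"grip": 0.1},{"ax": 0,"ay": 0,"az": 0,"dx": -0.5,"dy": -24,"dz": 0,"grip": 0.1},{"ax": 0,"ay": 0,"az": 0,"dx": -0.5,"dy": -24,"dz": 0,"grip": 0.1},{"ax": 0,"ay": 0,"az": 0,"dx": -0.5,"dy": -24,"dz": 0,"grip": 0.1},{"ax": 0,"ay": 0,"az": 0,"dx": -0.5,"dy": -24,"dz": 0,"grip": 0.1},{"ax": 0,"ay": 0,"az": 0,"dx": -0.5,"dy": -24,"dz": 0,"grip": 0.1},{"ax": 0,"ay": 0,"az": 0,"dx": -0.5,"dy": -24,"dz": 0,"grip": 0.1},{"ax": 0,"ay": 0,"az": 0,"dx": -0.5,"dy": -24,"dz": 0,"grip": 0.1}]}}

```text
time_s: 12.17
tool_pos: [0.498, -0.0111, 0.3111]
tool_rot: [3.141, 0.017, -0.002]
wrist_force: [0.1, 0.5, -1.5]
opening: 0.0339
grasp_force: 30.0
```

Call:
{"op": "jog_arm", "data": {"commands": [{"ax": 0,"ay": 0,"az": 0,"dx": -0.5,"dy": -24,"dz": 0,"grip": 0.1},{"ax": 0,"ay": 0,"az": 0,"dx": -0.5,"dy": -24,"dz": 0,"grip": 0.1},{"ax": 0,"ay": 0,"az": 0,"dx": -0.5,"dy": -24,"dz": 0,"grip": 0.1},{"ax": 0,"ay": 0,"az": 0,"dx": -0.5,"dy": -24,"dz": 0,"grip": 0.1},{"ax": 0,"ay": 0,"az": 0,"dx": -0.5,"dy": -24,"dz": 0,"grip": 0.1},{"ax": 0,"ay": 0,"az": 0,"dx": -0.5,"dy": -20,"dz": 0,"grip": 0.1},{"ax": 0,"ay": 0,"az": 0,"dx": -0.5,"dy": -15,"dz": 0,"grip": 0.1},{"ax": 0,"ay": 0,"az": 0,"dx": 0,"dy": -8,"dz": 0,"grip": 0.1},{"ax": 0,"ay": 0,"az": 0,"dx": 0,"dy": -4,"dz": 0,"grip": 0.1},{"ax": 0,"ay": 0,"az": 0,"dx": 0,"dy": 0,"dz": 0,"grip": 0.1}]}}

```text
time_s: 13.0
tool_pos: [0.4934, 0.1541, 0.3116]
tool_rot: [3.141, 0.018, -0.0]
wrist_force: [-0.4, 0.2, -1.8]
opening: 0.0336
grasp_force: 30.0
```

Call:
{"op": "jog_arm", "data": {"commands": [{"ax": 0,"ay": 0,"az": -2,"dx": 0,"dy": 0,"dz": 0,"grip": 0.1},{"ax": 0,"ay": 0,"az": -4,"dx": 0,"dy": 0,"dz": 0,"grip": 0.1},{"ax": 0,"ay": 0,"az": -5,"dx": 0,"dy": 0,"dz": 0,"grip": 0.1},{"ax": 0,"ay": 0,"az": -5,"dx": 0,"dy": 0,"dz": 0,"grip": 0.1},{"ax": 0,"ay": 0,"az": -5,"dx": 0,"dy": 0,"dz": 0,"grip": 0.1},{"ax": 0,"ay": 0,"az": -5,"dx": 0,"dy": 0,"dz": 0,"grip": 0.1},{"ax": 0,"ay": 0,"az": -5,"dx": 0,"dy": 0,"dz": 0,"grip": 0.1},{"ax": 0,"ay": 0,"az": -5,"dx": 0,"dy": 0,"dz": 0,"grip": 0.1},{"ax": 0,"ay": 0,"az": -5,"dx": 0,"dy": 0,"dz": 0,"grip": 0.1},{"ax": 0,"ay": 0,"az": -5,"dx": 0,"dy": 0,"dz": 0,"grip": 0.1},{"ax": 0,"ay": 0,"az": -5,"dx": 0,"dy": 0,"dz": 0,"grip": 0.1},{"ax": 0,"ay": 0,"az": -5,"dx": 0,"dy": 0,"dz": 0,"grip": 0.1}]}}

```text
time_s: 14.0
tool_pos: [0.4938, 0.1526, 0.312]
tool_rot: [2.763, 1.493, 0.0]
wrist_force: [-0.1, -0.5, -2.8]
opening: 0.0337
grasp_force: 30.0
```

Call:
{"op": "jog_arm", "data": {"commands": [{"ax": 0,"ay": 0,"az": -5,"dx": 0,"dy": 0,"dz": 0,"grip": 0.1},{"ax": 0,"ay": 0,"az": -5,"dx": 0,"dy": 0,"dz": 0,"grip": 0.1},{"ax": 0,"ay": 0,"az": -5,"dx": 0,"dy": 0,"dz": 0,"grip": 0.1},{"ax": 0,"ay": 0,"az": -5,"dx": 0,"dy": 0,"dz": 0,"grip": 0.1},{"ax": 0,"ay": 0,"az": -5,"dx": 0,"dy": 0,"dz": 0,"grip": 0.1},{"ax": 0,"ay": 0,"az": -5,"dx": 0,"dy": 0,"dz": 0,"grip": 0.1},{"ax": 0,"ay": 0,"az": -5,"dx": 0,"dy": 0,"dz": 0,"grip": 0.1},{"ax": 0,"ay": 0,"az": -5,"dx": 0,"dy": 0,"dz": 0,"grip": 0.1},{"ax": 0,"ay": 0,"az": -5,"dx": 0,"dy": 0,"dz": 0,"grip": 0.1},{"ax": 0,"ay": 0,"az": -2,"dx": 0,"dy": 0,"dz": 0,"grip": 0.1},{"ax": 0,"ay": 0,"az": 0,"dx": 0,"dy": 0,"dz": 0,"grip": 0.1},{"ax": 0,"ay": 0,"az": 0,"dx": 0,"dy": 0,"dz": 0,"grip": 0.1}]}}

```text
time_s: 15.0
tool_pos: [0.4939, 0.1529, 0.3121]
tool_rot: [1.945, 2.466, -0.0]
wrist_force: [1.1, 1.0, -2.0]
opening: 0.0338
grasp_force: 30.0
```

```bash
python3 - <<'E'
from h import *
todo(494.3,153.7,187.5,13.6); print(sensors.state()['grasp_force'],np.round(sensors.state()['joint_pos'],2))
E
```

```text
pos [493.9 152.9 312.1] turn [ 0.02  0.04 -0.14] shift after [  0.7   0.6 124.6] before [  0.8   0.6 124.6] F [ 1.1  1.  -2. ] t 15.0 open 33.8 q6 -0.01
29.989657402038574 [ 0.23  0.17  1.44 -0.    1.53 -0.01]
```

Call:
{"op": "jog_arm", "data": {"commands": [{"ax": 0,"ay": 0,"az": -0.1,"dx": 0.7,"dy": 0.6,"dz": 8,"grip": 0.1},{"ax": 0,"ay": 0,"az": 0,"dx": 0,"dy": 0,"dz": 15,"grip": 0.1},{"ax": 0,"ay": 0,"az": 0,"dx": 0,"dy": 0,"dz": 18,"grip": 0.1},{"ax": 0,"ay": 0,"az": 0,"dx": 0,"dy": 0,"dz": 18,"grip": 0.1},{"ax": 0,"ay": 0,"az": 0,"dx": 0,"dy": 0,"dz": 18,"grip": 0.1},{"ax": 0,"ay": 0,"az": 0,"dx": 0,"dy": 0,"dz": 12,"grip": 0.1},{"ax": 0,"ay": 0,"az": 0,"dx": 0,"dy": 0,"dz": 8,"grip": 0.1},{"ax": 0,"ay": 0,"az": 0,"dx": 0,"dy": 0,"dz": 6,"grip": 0.1},{"ax": 0,"ay": 0,"az": 0,"dx": 0,"dy": 0,"dz": 4,"grip": 0.1},{"ax": 0,"ay": 0,"az": 0,"dx": 0,"dy": 0,"dz": 0,"grip": 0.1},{"ax": 0,"ay": 0,"az": 0,"dx": 0,"dy": 0,"dz": 0,"grip": 0.1}]}}

```text
time_s: 15.92
tool_pos: [0.4946, 0.1543, 0.2056]
tool_rot: [1.94, 2.469, 0.001]
wrist_force: [-0.3, 0.1, -2.2]
opening: 0.0339
grasp_force: 30.0
```

```bash
python3 - <<'E'
from h import *
todo(494.3,153.7,187.5,13.6)
c=snap('side','side2'); w=snap('wrist','w2')
u,v=map(int,proj(c,[.494,.154,.13])); print(u,v)
a=cv2.resize(c['frame'][v-50:v+70,u-70:u+70,::-1],(700,600),interpolation=cv2.INTER_CUBIC); print('off',u-70,v-50)
cv2.imwrite('pics/side2b.png',cv2.convertScaleAbs(a,alpha=1.3))
cv2.imwrite('pics/w2b.png',cv2.convertScaleAbs(cv2.resize(w['frame'][...,::-1],(800,600),interpolation=cv2.INTER_CUBIC),alpha=1.4))
E
```

```text
pos [494.6 154.3 205.6] turn [0.07 0.04 0.08] shift after [-0.5 -0.4 18.1] before [-0.5 -0.4 18.1] F [-0.3  0.1 -2.2] t 15.92 open 33.9 q6 -0.01
271 206
off 201 156
```

View pics/side2b.png

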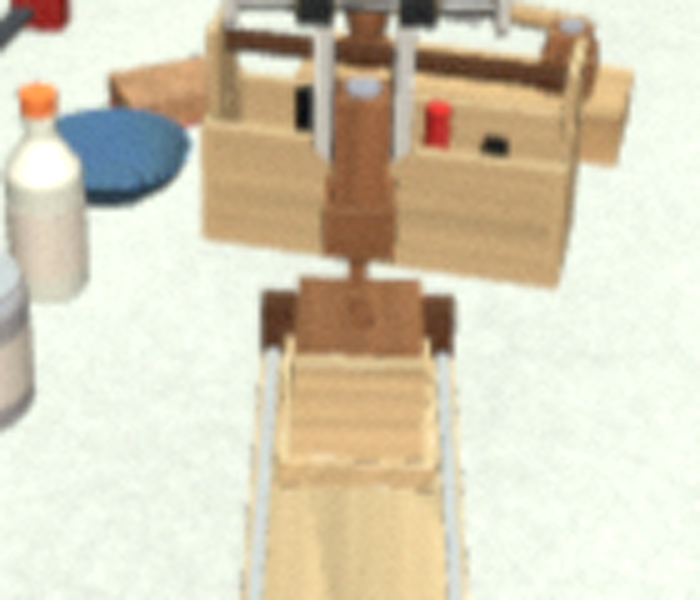

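View pics/w2b.png

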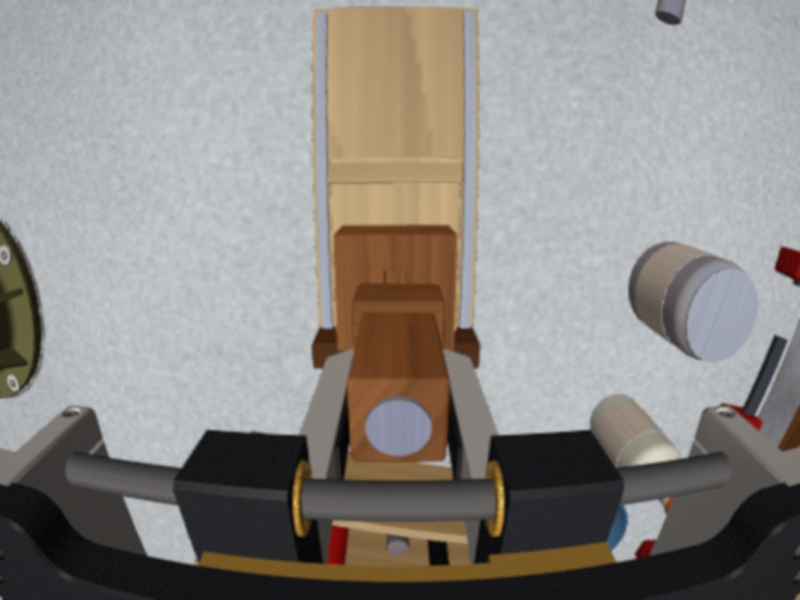

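The side view shows the leg hanging upright, with the tenon at (357,268) well above the block top at (360,310). The wrist view shows the jig edges parallel to the image columns, the block's +y edge spanning (335–457, 231), the mortise end at (385–407, 270), the shoulder's top edge at (352–443, 303) and the glide at (398,427).

```bash
python3 - <<'E'
from h import *
w=load('w2'); zo=.2056-.0875
C=np.array([479.4,217.]);a=np.radians(13.6)
def P(n,u,v,z):
    p=onz(w,(u+.5)/1.5625-.5,(v+.5)/1.5625-.5,z,True)[:2]*1000; d=p-C
    print(n,p.round(1),'jig',np.round([d[0]*np.cos(a)+d[1]*np.sin(a),-d[0]*np.sin(a)+d[1]*np.cos(a)],1))
P('blkL',335,232,.09);P('blkR',457,230,.09)
P('morL',385,270,.09);P('morR',407,270,.09)
P('shTL',352,303,zo+.06);P('shTR',443,303,zo+.06)
P('shBL',355,286,zo+.025);P('shBR',440,286,zo+.025)
P('topL',349,378,zo+.132);P('topR',448,378,zo+.132)
P('glide',398,427,zo+.135)
P('jigL far',314,10,.02);P('jigR far',477,9,.02);P('jigL near',314,320,.02);P('jigR near',477,320,.02)
E
```

```text
blkL [444.3 185.5] jig [-41.5 -22.4]
blkR [520.3 205.3] jig [ 36.9 -21. ]
morL [481.5 168.5] jig [ -9.4 -47.6]
morR [495.4 171.9] jig [  4.9 -47.6]
shTL [467.7 169.5] jig [-22.6 -43.4]
shTR [509.  179.6] jig [ 20.  -43.4]
shBL [466.3 168.1] jig [-24.3 -44.4]
shBR [510.9 179. ] jig [ 21.7 -44.4]
topL [473.9 167.3] jig [-17. -47.]
topR [505.  174.9] jig [ 15. -47.]
glide [493.3 154.8] jig [ -1.2 -63.7]
jigL far [378.8 346.7] jig [-67.3 149.7]
jigR far [503.4 377.7] jig [ 61.1 150.6]
jigL near [435.1  96.9] jig [ -71.3 -106.3]
jigR near [568.1 129.3] jig [  65.6 -106.1]
```

Call:
{"op": "jog_arm", "data": {"commands": [{"ax": 0,"ay": 0,"az": 0.1,"dx": 0.5,"dy": -1,"dz": 3,"grip": 0.1},{"ax": 0,"ay": 0,"az": 0,"dx": 0,"dy": 0,"dz": 4,"grip": 0.1},{"ax": 0,"ay": 0,"az": 0,"dx": 0,"dy": 0,"dz": 4,"grip": 0.1},{"ax": 0,"ay": 0,"az": 0,"dx": 0,"dy": 0,"dz": 3,"grip": 0.1},{"ax": 0,"ay": 0,"az": 0,"dx": 0,"dy": 0,"dz": 2,"grip": 0.1},{"ax": 0,"ay": 0,"az": 0,"dx": 0,"dy": 0,"dz": 1,"grip": 0.1},{"ax": 0,"ay": 0,"az": 0,"dx": 0,"dy": 0,"dz": 0,"grip": 0.1},{"ax": 0,"ay": 0,"az": 0,"dx": 0,"dy": 0,"dz": 0,"grip": 0.1}]}}

```text
time_s: 16.68
tool_pos: [0.4934, 0.1545, 0.1883]
tool_rot: [1.942, 2.468, 0.0]
wrist_force: [0.2, 0.3, -1.9]
opening: 0.0336
grasp_force: 30.0
```

```bash
python3 - <<'E'
from h import *
todo(494.3,153.7,187.5,13.6)
W=np.mean([capture('wrist')['frame'].astype(float) for _ in range(6)],0); w=capture('wrist'); w['frame']=W.astype(np.uint8); np.save('pics/w3.npy',w,allow_pickle=True)
s=snap('side','side3'); S=np.mean([capture('side')['frame'].astype(float) for _ in range(6)],0)
a=W[130:260,195:310,::-1].astype(np.uint8); b=S[170:230,245:305,::-1].astype(np.uint8)
A1=cv2.resize(a,(531,600),interpolation=cv2.INTER_CUBIC); cv2.imwrite('pics/w3b.png',cv2.convertScaleAbs(A1,alpha=1.7))
cv2.imwrite('pics/s3b.png',cv2.convertScaleAbs(cv2.resize(b,(600,600),interpolation=cv2.INTER_CUBIC),alpha=1.2))
E
```

```text
pos [493.4 154.5 188.3] turn [ 0.04  0.04 -0.01] shift after [-1.   0.7  0.8] before [-1.   0.7  0.8] F [ 0.2  0.3 -1.9] t 16.68 open 33.6 q6 -0.0
```

View pics/w3b.png

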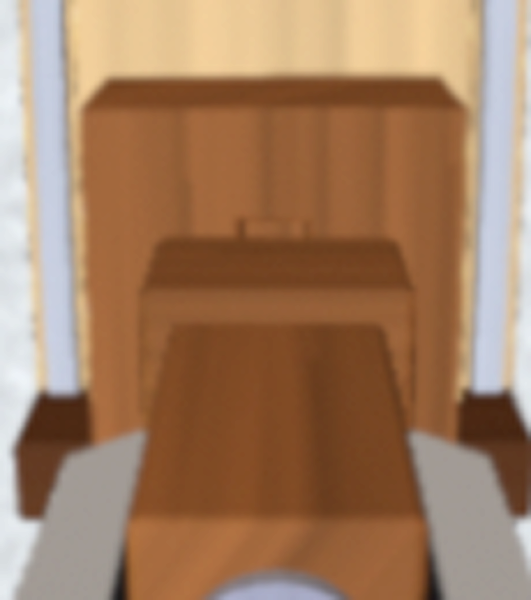

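View pics/s3b.png

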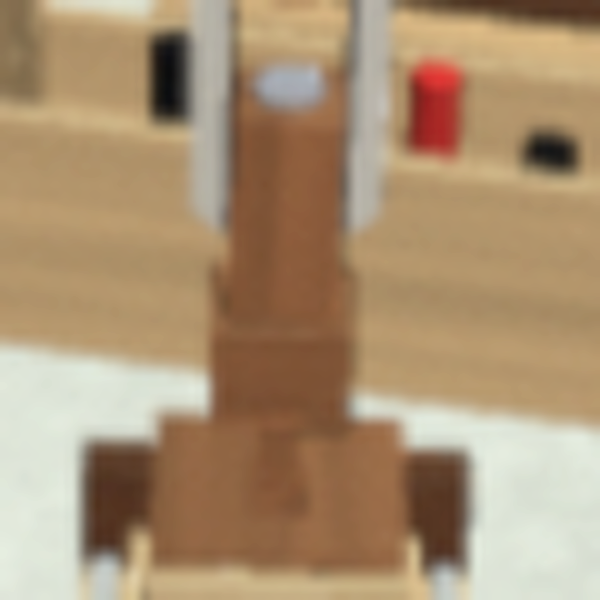

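The wrist crop shows the mortise end at (238–307, 220), the block edge at (83–468, 106), the shoulder's bottom edge at (158–397, 240) and its top edge at (142–412, 289). The side crop shows the shoulder face at columns 212–352, with the block top running from 160–405 (far edge, row 415) to 152–410 (near edge, row 565).

```bash
python3 - <<'E'
from h import *
w=load('w3'); s=load('side3'); zo=.1883-.0875
C=np.array([479.4,217.]);a=np.radians(13.6)
def J(p): d=p[:2]*1000-C; return np.round([d[0]*np.cos(a)+d[1]*np.sin(a),-d[0]*np.sin(a)+d[1]*np.cos(a)],1)
def P(n,u1,u2,v,z):
    q=[J(onz(w,195+(u+.5)/4.616-.5,130+(v+.5)/4.616-.5,z,True)) for u in(u1,u2)]; print('W',n,*q,'mid',(q[0]+q[1])/2)
P('block',83,468,106,.09);P('mort',238,307,221,.09);P('shB',158,397,240,zo+.025);P('shT',142,412,289,zo+.06);P('top',130,422,517,zo+.132)
P('shaftbase',165,383,325,zo+.06)
def Q(n,u1,u2,v,z):
    q=[J(onz(s,245+(u+.5)/10-.5,170+(v+.5)/10-.5,z)) for u in(u1,u2)]; print('S',n,*q,'mid',(q[0]+q[1])/2)
Q('blockfar',160,405,418,.09);Q('blocknear',152,410,567,.09);Q('shT',214,354,330,zo+.06);Q('shB',212,351,418,zo+.025);Q('glide',254,328,86,zo+.135)
E
```

```text
W block [-42.  -23.4] [ 37.1 -23.5] mid [ -2.45 -23.45]
W mort [-10.3 -47.9] [  4.1 -47.9] mid [ -3.1 -47.9]
W shB [-23.9 -42.7] [ 19.7 -42.7] mid [ -2.1 -42.7]
W shT [-23.5 -41.7] [ 19.1 -41.7] mid [ -2.2 -41.7]
W top [-18.4 -46.3] [ 13.6 -46.3] mid [ -2.4 -46.3]
W shaftbase [-20.  -47.6] [ 14.6 -47.6] mid [ -2.7 -47.6]
S blockfar [ 35.8 -97.8] [ -44.1 -101.7] mid [ -4.15 -99.75]
S blocknear [ 35.4 -15.2] [-43.9 -18.9] mid [ -4.25 -17.05]
S shT [ 18.2 -40.4] [-24.3 -42.5] mid [ -3.05 -41.45]
S shB [ 18.3 -44.8] [-24.7 -46.9] mid [ -3.2  -45.85]
S glide [  8. -58.] [-14.  -59.2] mid [ -3.  -58.6]
```

Call:
{"op": "jog_arm", "data": {"commands": [{"ax": 0,"ay": 0,"az": 0,"dx": 0,"dy": -0.7,"dz": 0.5,"grip": 0.1},{"ax": 0,"ay": 0,"az": 0,"dx": 0,"dy": 0,"dz": 0,"grip": 0.1},{"ax": 0,"ay": 0,"az": 0,"dx": 0,"dy": 0,"dz": 0,"grip": 0.1},{"ax": 0,"ay": 0,"az": 0,"dx": 0,"dy": 0,"dz": 0,"grip": 0.1},{"ax": 0,"ay": 0,"az": 0,"dx": 0,"dy": 0,"dz": 0,"grip": 0.1},{"ax": 0,"ay": 0,"az": 0,"dx": 0,"dy": 0,"dz": 0,"grip": 0.1}]}}

```text
time_s: 17.88
tool_pos: [0.4927, 0.1544, 0.1877]
tool_rot: [1.942, 2.468, 0.0]
wrist_force: [-0.8, -0.2, -2.4]
opening: 0.0337
grasp_force: 30.0
```

```bash
python3 - <<'E'
from h import *
todo(493.2,154.2,187.5,13.6); print(r.job_done())
E
```

```text
pos [492.7 154.4 187.7] turn [ 0.04  0.04 -0.01] shift after [-0.3  0.5  0.2] before [-0.3  0.5  0.2] F [-0.8 -0.2 -2.4] t 17.88 open 33.7 q6 -0.0
the job is handed in; nothing more can be done
None
```

I handed the job in at about 18 s, with the sled pushed home and the square leg held upright about 1 cm above the mortise, measured as centred to roughly 1 mm and turned to fit; the verdict was not shown to me.

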